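Tip the upended picking bins back onto their bases

TASK

On the bench mat an empty orange picking bin is standing up on its back wall and an empty blue one is standing on its side wall. Push each one over with the fingertips so that it lands on its base, mouth up, about where it stands, ready to be filled. Do not grasp, lift or shove the bins along the mat, and leave the green bin, the wire spool, the jar and the screwdriver alone.

Things in the scene. Friction and masses are not known exactly. Their poses are not given: they have to be found in the camera images.
- orange_bin: Orange plastic bin, 0.13-0.25 kg, 4 mm walls, standing on its back wall, front wall uppermost: 160 tall (z), 100 wide (y), 75 mm deep (x). Origin: underside centre as it stands. +z up at first; +x out of its base (outer face at x = +37.5), -x out of the open mouth (side wall rims at x = -37.5). Once tipped +x points down, origin 37.5 above the mat.
- orange_edge (a point): Middle of the free edge of the orange bin's low front wall, at body x = -2.5, z = 158 mm as it stands; the edge faces -x, can be pushed towards +x, and lies between the side walls (92 mm apart inside, sloping from the full 75 mm at z = 110 down to the 40 mm front wall).
- orange_pivot (a point): Middle of the orange bin's lower +x edge (back wall meets base), 37.5 mm along +x from its origin, on the mat before and after: the edge over which it must tip, towards +x. It passes its balance after leaning about 20-25 degrees, then falls by itself and lies 75 mm high, reaching 160 mm on from this edge.
- blue_bin: Empty blue plastic bin, 0.13-0.25 kg, 4 mm walls, standing on a long side wall: 120 tall (z), 160 long (y, its low 35 mm front wall at +y), 60 mm deep (x). Origin: underside centre as it stands. +z up at first; +x out of its base (outer face at x = +30), -x out of the open mouth. Once tipped +x points down, origin 30 above the mat.
- blue_edge (a point): Point on the free rim of the blue bin's uppermost side wall, at body x = -30, y = -20, z = 118 mm as it stands; the rim faces -x and can be pushed towards +x. It is straight from y = -80 to +30, then slopes back to x = -5 at the front wall (y = +76). The wall is 4 mm thick, its top at z = 120.
- blue_pivot (a point): Middle of the blue bin's lower +x edge (side wall meets base), 30 mm along +x from its origin, on the mat before and after: the edge over which it must tip, towards +x. It passes its balance after leaning about 20-25 degrees, then falls by itself and lies 60 mm high, reaching 120 mm on from this edge.
- green_bin: Bystander: green picking bin already in its working pose, 140 x 90 x 65 mm high, low front towards its -x. Origin at the centre of its underside. Leave it alone.
- wire_spool: Bystander: black spool with red wire standing on its flange, 56 mm diameter, 50 mm high. Origin at the centre of its underside. Leave it alone.
- flux_jar: Bystander: small round jar, 42 mm diameter, 55 mm high. Origin at the centre of its underside. Leave it alone.
- screwdriver: Bystander: screwdriver 190 mm long lying along its own x axis, handle to -x. Leave it alone.
- mat: Fixed grey bench mat 560 x 1240 mm on which all of this stands. Origin at the centre of its underside; its top is 3 mm above the work surface (z = 0.003).
Mind the look-alikes: they are no part of the job. Of the things that look like the orange_bin, take the one that is nearest to the robot's base at the start.

How it is judged:
By the outcome, as a careful person would: the job done as asked, in the order asked, and still so for the second after the job is handed in, with the robot touching nothing.
It also fails if it takes over 51 s, if anything falls off the work surface, if the arm or the gripper's body presses on something with over 40 N, if the wrist force passes 120 N, or if a joint passes its speed limit or range.

ROBOT

A 6-joint arm with a two-finger parallel gripper is mounted at the origin on the work surface. World frame = base frame: x ahead of the robot, y to its left, z up, the work surface at z = 0. Lengths are in m, angles in rad, forces in N, time in s.
With the tool pointing down it reaches from about 0.275 to 0.75 m from the base axis. Payload 10.2 kg.
Tool frame: the origin (TCP) lies at the very end of the fingers, on their centre line; the grasp point (between the pads) lies 19 mm behind it; z points along the fingers, x is the direction in which the jaws open and shut, and the axes are right-handed (so a half turn about z gives the same grasp; the last joint's range is limited). The gripper opens to 85 mm and grips with 20 to 120 N. Pads are 22 mm wide; open, the fingers measure 114 mm over their backs; the gripper's body (76 mm by 85 mm) begins 54 mm behind the grasp point. The pads swing forward as they close: fully open they stand 13 mm farther back than shut.
Start: joints at [1.014, 0.313, 1.498, -0, 1.331, -0.223], TCP at [0.172, 0.496, 0.231] pointing down, gripper open.
Joint ranges: [-2.94, 2.94], [-0.97, 2.17], [0.19, 2.56], [-1.23, 4.37], [0.02, 3.11], [-2.88, 2.88]. Speed limits (rad/s): [2.39, 2.39, 3.01, 3.14, 3.14, 3.14].

INTERFACE

Orientations are given as [roll, pitch, yaw] about the fixed x, y, z axes, in that order (R = Rz(yaw) Ry(pitch) Rx(roll)).
In Python, from station import bot, viewer gives the robot as it stands.
- The arm moves only by the tool send_rows, never from a script. Its argument "targets" is a list of rows, each an object with "gripper": the finger opening in m, from 0 to 0.0854; "dp": the shift along the tool's x, y, z in m, a list of three; "twist": the turn about the tool's z in rad. In form: [{"gripper": gripper, "dp": [dx, dy, dz], "twist": twist}, ...]. A call has 1 to 5 rows; each row is the pose to reach, as a shift and turn from the pose commanded when the call began, along the tool's axes at that moment; what a row does not reach only later rows make up. A row lasts 1/8 s, in which the tool goes at most 62.5 mm and 10.7 degrees, less where a joint would pass 70% of its speed; a pose out of reach is approached as far as the arm can. A call with a gripper value outside its range is refused whole. The fingers move at their own pace and stop on an object; "newtons" is the grip in N (left out, the last holds). Time passes only in rows, so rows that repeat a pose let the fingers close. It gives the time, the measured TCP pose, the force and the opening at its end, in the units of the state.
- bot.observe(): the state, without advancing time (a new reading comes with each control period).
- viewer.read_camera(name): name is "side" or "top"; returns the picture (384x512x3 uint8, red, green, blue); there is no depth.
- viewer.get_calibration(name): a dict with "fovy" (degrees; the focal length in pixels is half the picture's height over the tangent of half this angle, whatever the lens; pixels are square), "cx", "cy" (the principal point, pixels), "extrinsics" (4x4, takes a point from camera to world coordinates). Camera axes: x right, y up, looking along -z (the intrinsics and any distortion apply to the point x, -y, -z); pixel columns grow to the right and rows downward; lengths in m; the calibration is good to about 2 mm. A picture is of the moment at which its call begins. get_calibration takes no time and is no camera call.
- bot.job_done(): hands the job in, once; it reports no verdict.
Trained networks look in the newest picture that a camera, given by its name, has taken for a name from the list of things; names that differ only in an ending like _2 or _b are one class to them, and where a whole thing is asked for, a point or a joint stands for the part that bears it (a point fixed in the world has none). Each returns a list of dicts, best first, with "score" (0 to 1); they miss things now and then, are a little off and sometimes report something else, mostly with a low value. They report only what shows in the picture. A call takes as long as a camera call. They do not tell look-alikes from the thing itself.
- viewer.search_frame(camera, target): "rect" ([left, top, right, bottom] in pixels, round what is visible of it).
- viewer.masks_of(camera, target): "pixels" (384x512 bool, what is visible of it) and "rect" ([left, top, right, bottom] in pixels, round what is visible of it).
The state is a dict: "t": time; "qpos": joint angles; "joint_velocities": joint speeds; "joint_efforts": joint torques, N m; "tool_pos": TCP position; "eef_rot": TCP orientation; "wrist_force": force on the tool from outside, world axes, zero at the start; "wrist_torque": the same for the moment, N m; "finger_gap": finger opening in m.
Only numpy, scipy, OpenCV 4.12 (cv2) and the standard library are available. Lean on these libraries where they do the work, as an engineer would, in place of code of your own. Each camera call takes 0.05 s, during which the arm holds its last target. There are 200 camera calls.

## Working session

There is one attempt and no reset: what is moved stays moved. The work goes in short steps, Python scripts to look and compute and a tool call to move; the robot and the scene stay as the last step left them, time stands still between calls to the robot, and variables do not carry over. Pictures are saved under pics/ and viewed, about 8 in all and at most 12, crops included, and the job is handed in when it is done.

Besides the shell and the picture viewer there is one more tool, called after "Request:" as name(argument=value, ...), one argument or row to a line, values as JSON. send_rows: Moves the arm, as the interface text tells. Its arguments: {"type":"object","properties":{"targets":{"type":"array","items":{"type":"object","properties":{"gripper":{"type":"number"},"dp":{"type":"array","items":{"type":"number"}},"twist":{"type":"number"}}}},"newtons":{"type":"number"}},"required":["targets"]}

```bash
mkdir -p pics; ls; cat > h.py <<'E'
import numpy as np, cv2
from station import bot, viewer
def snap(c,fn):
    im=viewer.read_camera(c); cv2.imwrite('pics/'+fn,im[:,:,::-1]); return im
def cal(c):
    k=viewer.get_calibration(c); f=192/np.tan(np.radians(k['fovy'])/2); return k,f,np.array(k['extrinsics'])
def ray(c,u,v,z):
    k,f,E=cal(c); d=np.array([(u-k['cx'])/f,-(v-k['cy'])/f,-1]); d=E[:3,:3]@d; o=E[:3,3]
    return o+d*(z-o[2])/d[2]
def proj(c,p):
    k,f,E=cal(c); q=E[:3,:3].T@(np.array(p)-E[:3,3]); return np.array([k['cx']+f*q[0]/-q[2],k['cy']-f*q[1]/-q[2]])
E
python3 - <<'E'
from h import *
for c in('top','side'):
    snap(c,c+'0.png'); k=viewer.get_calibration(c); print({a:(np.round(b,3).tolist() if not isinstance(b,(str,type(None))) else b) for a,b in k.items()})
    for n in('orange_bin','blue_bin'):
        for r in viewer.masks_of(c,n): print(c,n,round(r['score'],2),np.round(r['rect']))
s=bot.observe();print({a:np.round(b,3).tolist() for a,b in s.items()})
E
```

```text
pics
{'fovy': 42.338, 'cx': 259.733, 'cy': 193.584, 'extrinsics': [[0.002, 0.995, -0.098, 0.43], [-1.0, 0.002, 0.004, 0.017], [0.004, 0.098, 0.995, 1.726], [0.0, 0.0, 0.0, 1.0]]}
top orange_bin 0.96 [289. 133. 327. 164.]
top orange_bin 0.84 [327. 185. 370. 217.]
top orange_bin 0.32 [ 89. 181. 126. 231.]
top blue_bin 0.67 [164. 174. 210. 223.]
{'fovy': 57.797, 'cx': 254.513, 'cy': 193.671, 'extrinsics': [[0.887, 0.274, -0.372, 0.202], [-0.462, 0.514, -0.723, -0.759], [-0.007, 0.813, 0.583, 0.732], [0.0, 0.0, 0.0, 1.0]]}
side orange_bin 0.83 [302. 187. 345. 250.]
side orange_bin 0.78 [280. 229. 320. 309.]
side orange_bin 0.39 [198. 147. 232. 197.]
side orange_bin 0.35 [123. 129. 488. 384.]
side blue_bin 0.95 [199. 145. 230. 195.]
{'t': 0.3, 'qpos': [1.014, 0.313, 1.498, -0.0, 1.331, -0.223], 'joint_velocities': [-0.001, -0.0, -0.002, -0.001, -0.0, -0.001], 'joint_efforts': [-0.001, -41.177, -25.956, -0.0, 0.002, -0.0], 'tool_pos': [0.172, 0.496, 0.231], 'eef_rot': [-3.142, 0.0, 1.237], 'wrist_force': [0.027, 0.038, -0.239], 'wrist_torque': [0.083, -0.017, -0.009], 'finger_gap': 0.086}
```

View pics/top0.png

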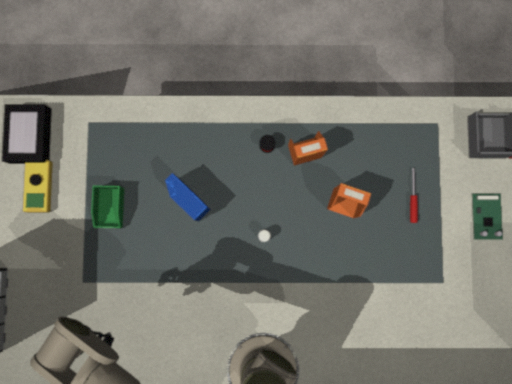

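View pics/side0.png

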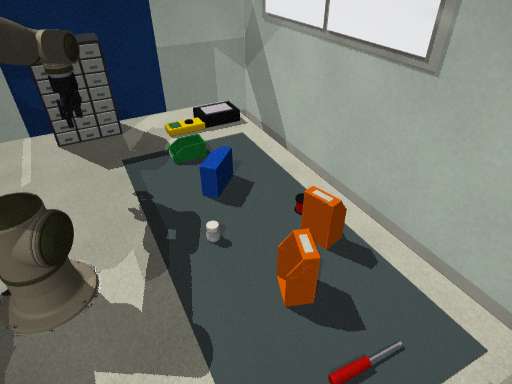

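The top view shows two upright orange bins, at (308,149) and (350,200). The second is nearer the base. The blue bin is at (187,197) and green at (107,206). I'll zoom in to get orientations.

```bash
python3 - <<'E'
from h import *
t=cv2.imread('pics/top0.png'); s=cv2.imread('pics/side0.png')
R=lambda im,a,b,c,d:cv2.resize(im[b:d,a:c],(400,300),interpolation=cv2.INTER_CUBIC)
m=np.vstack([np.hstack([R(t,315,170,387,224),R(t,150,170,222,224)]),np.hstack([R(s,246,226,358,310),R(s,172,136,252,196)])])
cv2.imwrite('pics/crop0.png',m)
for c in ('top',):
  for u,v in((350,200),(308,149)): print(ray(c,u,v,.16))
E
```

```text
[ 0.56432143 -0.27545986  0.16      ]
[ 0.72792523 -0.14342639  0.16      ]
```

View pics/crop0.png

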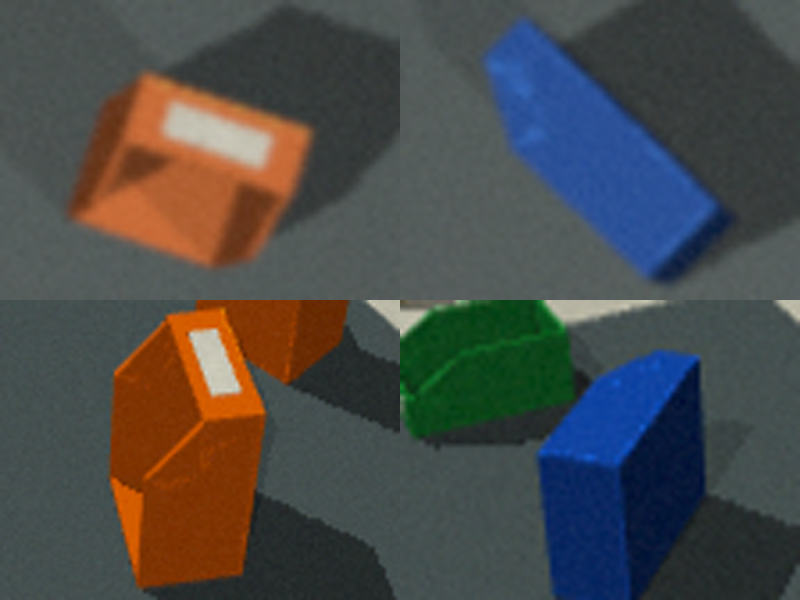

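Orange's mouth faces the robot, with its fall direction up and slightly right in the image. Blue's mouth faces lower left, with its front end upper left. Next I'll fit both poses to the masks.

```bash
cat > fit.py <<'E'
from h import *
from scipy.optimize import minimize
O=[(x,y,z) for y in(-.05,.05) for x,z in((-.0375,0),(.0375,0),(.0375,.16),(-.0025,.16),(-.0375,.11))]
B=[(x,y,z) for z in(0,.12) for x,y in((-.03,-.08),(.03,-.08),(.03,.08),(-.005,.08),(-.03,.03))]
def hull(c,P,p):
    a=p[2]; R=np.array([[np.cos(a),-np.sin(a)],[np.sin(a),np.cos(a)]])
    q=[proj(c,[*(R@np.array(v[:2])+p[:2]),v[2]+.003]) for v in P]
    h=cv2.convexHull(np.float32(q)); im=np.zeros((384*4,512*4),np.uint8)
    cv2.fillPoly(im,[np.int32(np.round((h+.5)*4*16))],255,shift=4); return cv2.resize(im,(512,384),interpolation=cv2.INTER_AREA)/255.
def mask(c,n,uv): 
    ms=[m for m in viewer.masks_of(c,n) if m['pixels'][uv[1],uv[0]] and m['pixels'].sum()<6000]
    return ms[0]['pixels']
def fit(P,Ms,p0):
    def cost(p): return sum((abs(hull(c,P,p)-m)).sum()/m.sum() for c,m in Ms.items())
    r=minimize(cost,p0,method='Nelder-Mead',options=dict(initial_simplex=np.array(p0)+np.vstack([np.zeros(3),np.diag([.02,.02,.15])]),xatol=3e-4,fatol=1e-4))
    return r.x,{c:round(abs(hull(c,P,r.x)-m).sum()/m.sum(),3) for c,m in Ms.items()}
E
python3 - <<'E'
from fit import *
for n,P,p0,uv in(('orange_bin',O,[.55,-.27,-.32],{'top':(350,200),'side':(298,270)}),('blue_bin',B,[.57,.23,-.76],{'top':(187,197),'side':(216,172)})):
    Ms={c:mask(c,n,uv[c]) for c in uv}
    print(n,fit(P,Ms,p0)); 
    for c in Ms: print(c,fit(P,{c:Ms[c]},p0))
E
```

```text
orange_bin (array([ 0.56594485, -0.27859847, -0.31878832]), {'top': np.float64(0.053), 'side': np.float64(0.056)})
top (array([ 0.5675304 , -0.27982984, -0.33110084]), {'top': np.float64(0.038)})Traceback (most recent call last):
  File "<stdin>", line 5, in <module>
  File "fit.py", line 15, in fit
    r=minimize(cost,p0,method='Nelder-Mead',options=dict(initial_simplex=np.array(p0)+np.vstack([np.zeros(3),np.diag([.02,.02,.15])]),xatol=3e-4,fatol=1e-4))
    res = _minimize_neldermead(fun, x0, args, callback, bounds=bounds,
                               **options)
    fsim[j] = func(sim[j])
              ~~~~^^^^^^^^
    fx = function(np.copy(x), *(wrapper_args + args))
  File "fit.py", line 14, in cost
    def cost(p): return sum((abs(hull(c,P,p)-m)).sum()/m.sum() for c,m in Ms.items())
                        ~~~^^^^^^^^^^^^^^^^^^^^^^^^^^^^^^^^^^^^^^^^^^^^^^^^^^^^^^^^^^
  File "fit.py", line 14, in <genexpr>
    def cost(p): return sum((abs(hull(c,P,p)-m)).sum()/m.sum() for c,m in Ms.items())
                                 ~~~~^^^^^^^
  File "fit.py", line 7, in hull
    q=[proj(c,[*(R@np.array(v[:2])+p[:2]),v[2]+.003]) for v in P]
       ~~~~^^^^^^^^^^^^^^^^^^^^^^^^^^^^^^^^^^^^^^^^^^
  File "h.py", line 11, in proj
    k,f,E=cal(c); q=E[:3,:3].T@(np.array(p)-E[:3,3]); return np.array([k['cx']+f*q[0]/-q[2],k['cy']-f*q[1]/-q[2]])
          ~~~^^^
  File "h.py", line 6, in cal
    k=viewer.get_calibration(c); f=192/np.tan(np.radians(k['fovy'])/2); return k,f,np.array(k['extrinsics'])
ValueError: time passes only in moves, steps and waits
```

```bash
sed -i 's/^def cal(c):/import functools\n@functools.cache\ndef cal(c):/' h.py
python3 - <<'E'
from fit import *
for n,P,p0,uv in(('blue_bin',B,[.57,.23,-.76],{'top':(187,197),'side':(216,172)}),):
    Ms={c:mask(c,n,uv[c]) for c in uv}
    print(n,fit(P,Ms,p0)); 
    for c in Ms: print(c,fit(P,{c:Ms[c]},p0))
s=bot.observe();print(s['t'],s['tool_pos'])
E
```

```text
blue_bin (array([ 0.57875977,  0.26220798, -0.75157408]), {'top': np.float64(0.061), 'side': np.float64(0.098)})
top (array([ 0.58041944,  0.26211366, -0.76794758]), {'top': np.float64(0.04)})
side (array([ 0.5774749 ,  0.26826132, -0.75577752]), {'side': np.float64(0.045)})
0.5 [0.17203216 0.49600411 0.23127798]
```

Request:
send_rows(
  targets=[
    {"gripper":0,"dp":[-0.036,0.035,0],"twist":0},
    {"gripper":0,"dp":[-0.076,0.073,0],"twist":0},
    {"gripper":0,"dp":[-0.116,0.112,0],"twist":0},
    {"gripper":0,"dp":[-0.156,0.15,0],"twist":0},
    {"gripper":0,"dp":[-0.196,0.188,0],"twist":0},
  ],
)

```text
t: 1.12
tool_pos: [0.2858, 0.2477, 0.2315]
eef_rot: [3.141, -0.0, 1.237]
wrist_force: [0.7, -0.1, 0.0]
finger_gap: 0.0002
```

Request:
send_rows(
  targets=[
    {"gripper":0,"dp":[-0.04,0.038,0],"twist":0},
    {"gripper":0,"dp":[-0.08,0.077,0],"twist":0},
    {"gripper":0,"dp":[-0.12,0.115,0],"twist":0},
    {"gripper":0,"dp":[-0.16,0.153,0],"twist":0},
    {"gripper":0,"dp":[-0.2,0.192,0],"twist":0},
  ],
)

```text
t: 1.75
tool_pos: [0.4018, -0.0045, 0.2316]
eef_rot: [3.141, -0.0, 1.237]
wrist_force: [0.5, 1.4, 0.4]
finger_gap: 0.0002
```

Request:
send_rows(
  targets=[
    {"gripper":0,"dp":[-0.04,0.038,0],"twist":0},
    {"gripper":0,"dp":[-0.08,0.077,0],"twist":0},
    {"gripper":0,"dp":[-0.12,0.115,0],"twist":0},
    {"gripper":0,"dp":[-0.15,0.145,0],"twist":0},
    {"gripper":0,"dp":[-0.15,0.145,0],"twist":0},
  ],
)

```text
t: 2.38
tool_pos: [0.4895, -0.194, 0.2306]
eef_rot: [-3.141, 0.0, 1.234]
wrist_force: [-0.1, -0.3, -0.1]
finger_gap: -0.0002
```

Request:
send_rows(
  targets=[
    {"gripper":0,"dp":[-0.03,0.02,0.0],"twist":0},
    {"gripper":0,"dp":[-0.056,0.043,0.0],"twist":0},
    {"gripper":0,"dp":[-0.056,0.045,0.04],"twist":0},
    {"gripper":0,"dp":[-0.056,0.045,0.08],"twist":0},
    {"gripper":0,"dp":[-0.056,0.045,0.088],"twist":0},
  ],
)

```text
t: 3.0
tool_pos: [0.5124, -0.2581, 0.1414]
eef_rot: [-3.137, -0.002, 1.238]
wrist_force: [1.0, -0.5, 0.8]
finger_gap: 0.0
```

```bash
python3 - <<'E'
from fit import *
t=snap('top','top1.png')[:,:,::-1]; s=snap('side','side1.png')[:,:,::-1]
p=bot.observe()['tool_pos'];print(p)
a=-.319; d=p[:2]-[.566,-.2786]; print('body xy',d@[np.cos(a),np.sin(a)],d@[-np.sin(a),np.cos(a)])
R=lambda im,a,b,c,d:cv2.resize(im[b:d,a:c],(400,300),interpolation=cv2.INTER_CUBIC)
cv2.imwrite('pics/c1.png',np.hstack([R(t,300,155,396,227),R(s,226,196,374,307)]))
E
```

```text
[ 0.5133894  -0.25902438  0.14372325]
body xy -0.05609561747917178 0.0020884330511191825
```

View pics/c1.png

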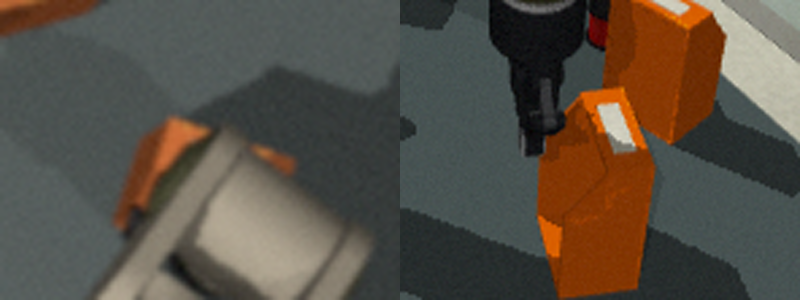

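The fingertips are centred in front of the orange mouth, just below edge height. Now the push.

Request:
send_rows(
  targets=[
    {"gripper":0,"dp":[-0.002,0.015,0],"twist":0},
    {"gripper":0,"dp":[-0.002,0.03,0],"twist":0},
    {"gripper":0,"dp":[-0.002,0.04,0],"twist":0},
    {"gripper":0,"dp":[-0.002,0.05,0],"twist":0},
    {"gripper":0,"dp":[-0.002,0.06,0],"twist":0},
  ],
)

```text
t: 3.72
tool_pos: [0.5699, -0.2812, 0.1438]
eef_rot: [3.141, 0.0, 1.237]
wrist_force: [0.2, 0.1, 0.2]
finger_gap: 0.0001
```

Request:
send_rows(
  targets=[
    {"gripper":0,"dp":[0,0.009,0],"twist":0},
    {"gripper":0,"dp":[0,0.018,0],"twist":0},
    {"gripper":0,"dp":[0,0.027,0],"twist":0},
    {"gripper":0,"dp":[0,0.034,0],"twist":0},
    {"gripper":0,"dp":[0,0.04,0],"twist":0},
  ],
)

```text
t: 4.35
tool_pos: [0.6075, -0.2943, 0.1432]
eef_rot: [-3.142, 0.0, 1.237]
wrist_force: [0.3, -0.4, -0.2]
finger_gap: 0.0001
```

```bash
python3 - <<'E'
from fit import *
s=snap('side','side2.png')[:,:,::-1]
print(bot.observe()['tool_pos'])
cv2.imwrite('pics/c2.png',cv2.resize(s[180:324,210:402],(576,432),interpolation=cv2.INTER_CUBIC))
E
```

```text
[ 0.60787511 -0.29444153  0.14314893]
```

View pics/c2.png

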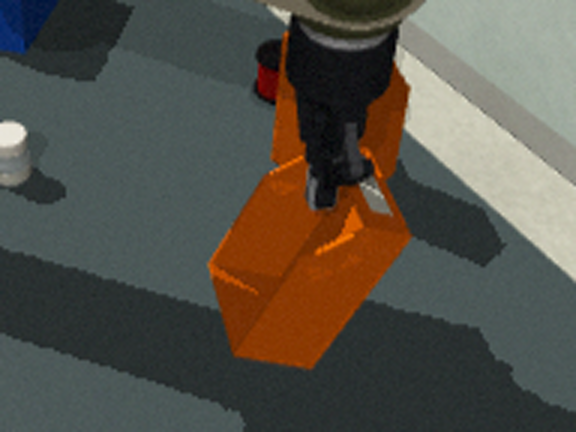

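It leans about 20° over the correct edge, so I'll keep going.

Request:
send_rows(
  targets=[
    {"gripper":0,"dp":[0,0.008,0],"twist":0},
    {"gripper":0,"dp":[0,0.016,0],"twist":0},
    {"gripper":0,"dp":[0,0.022,0],"twist":0},
    {"gripper":0,"dp":[0,0.026,0],"twist":0},
    {"gripper":0,"dp":[0,0.026,0],"twist":0},
  ],
)

```text
t: 5.03
tool_pos: [0.6318, -0.3027, 0.1431]
eef_rot: [-3.141, -0.0, 1.237]
wrist_force: [-0.2, 0.9, 0.6]
finger_gap: 0.0001
```

```bash
python3 - <<'E'
from fit import *
s=snap('side','side3.png')[:,:,::-1]
print(bot.observe()['tool_pos'])
cv2.imwrite('pics/c3.png',cv2.resize(s[180:324,210:402],(576,432),interpolation=cv2.INTER_CUBIC))
E
```

```text
[ 0.6317351  -0.30262799  0.14323322]
```

View pics/c3.png

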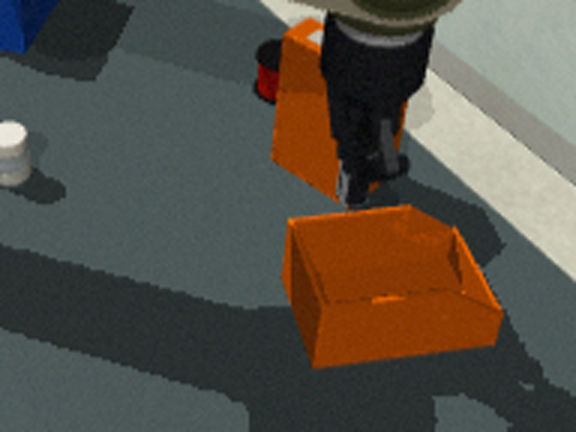

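Orange landed on its base, mouth up. Next I'll go up and over to the blue bin.

Request:
send_rows(
  targets=[
    {"gripper":0,"dp":[0,0,-0.045],"twist":0},
    {"gripper":0,"dp":[0,0,-0.09],"twist":0},
    {"gripper":0,"dp":[0.03,-0.018,-0.09],"twist":0},
    {"gripper":0,"dp":[0.077,-0.046,-0.09],"twist":0},
    {"gripper":0,"dp":[0.127,-0.076,-0.09],"twist":0},
  ],
)

```text
t: 5.7
tool_pos: [0.6007, -0.1564, 0.2333]
eef_rot: [3.141, -0.0, 1.236]
wrist_force: [1.4, 0.3, -0.5]
finger_gap: 0.0002
```

Request:
send_rows(
  targets=[
    {"gripper":0,"dp":[0.047,-0.028,0],"twist":0},
    {"gripper":0,"dp":[0.094,-0.056,0],"twist":0},
    {"gripper":0,"dp":[0.141,-0.084,0],"twist":0},
    {"gripper":0,"dp":[0.188,-0.112,0],"twist":0},
    {"gripper":0,"dp":[0.235,-0.14,0],"twist":0},
  ],
)

```text
t: 6.32
tool_pos: [0.5455, 0.1117, 0.2336]
eef_rot: [3.141, -0.0, 1.237]
wrist_force: [-0.1, -0.2, -0.3]
finger_gap: -0.0001
```

Request:
send_rows(
  targets=[
    {"gripper":0,"dp":[0.045,-0.027,0],"twist":0.12},
    {"gripper":0,"dp":[0.09,-0.054,0],"twist":0.25},
    {"gripper":0,"dp":[0.13,-0.077,0],"twist":0.38},
    {"gripper":0,"dp":[0.16,-0.095,0],"twist":0.423},
    {"gripper":0,"dp":[0.169,-0.1,0],"twist":0.423},
  ],
)

```text
t: 6.95
tool_pos: [0.5064, 0.304, 0.2334]
eef_rot: [-3.142, -0.0, 0.816]
wrist_force: [0.4, -0.1, -0.7]
finger_gap: -0.0
```

Request:
send_rows(
  targets=[
    {"gripper":0,"dp":[0,0,0.04],"twist":0},
    {"gripper":0,"dp":[0,0,0.08],"twist":0},
    {"gripper":0,"dp":[0,0,0.115],"twist":0},
    {"gripper":0,"dp":[0,0,0.128],"twist":0},
    {"gripper":0,"dp":[0,0,0.128],"twist":0},
  ],
)

```text
t: 7.58
tool_pos: [0.5074, 0.3021, 0.1055]
eef_rot: [-3.142, 0.0, 0.814]
wrist_force: [-0.4, 0.3, 0.6]
finger_gap: 0.0001
```

```bash
python3 - <<'E'
from fit import *
t=snap('top','top4.png')[:,:,::-1]; s=snap('side','side4.png')[:,:,::-1]
p=bot.observe()['tool_pos'];print(p)
a=-.757; d=p[:2]-[.5788,.2622]; print('body xy',d@[np.cos(a),np.sin(a)],d@[-np.sin(a),np.cos(a)])
R=lambda im,a,b,c,d:cv2.resize(im[b:d,a:c],(400,300),interpolation=cv2.INTER_CUBIC)
cv2.imwrite('pics/c4.png',np.hstack([R(t,140,160,236,232),R(s,166,126,278,210)]))
E
```

```text
[0.50795926 0.30256965 0.10682594]
body xy -0.07921771129142208 -0.019304760150258962
```

View pics/c4.png

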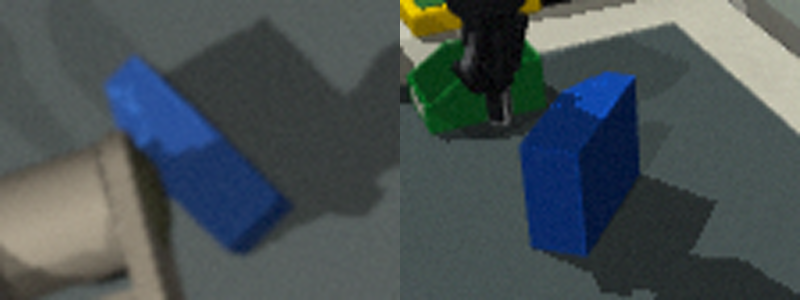

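The fingertip is behind the rim of the blue bin, near the middle of its straight part. Pushing now.

Request:
send_rows(
  targets=[
    {"gripper":0,"dp":[0,0.015,0],"twist":0},
    {"gripper":0,"dp":[0,0.028,0],"twist":0},
    {"gripper":0,"dp":[0,0.037,0],"twist":0},
    {"gripper":0,"dp":[0,0.046,0],"twist":0},
    {"gripper":0,"dp":[0,0.055,0],"twist":0},
  ],
)

```text
t: 8.3
tool_pos: [0.5475, 0.2644, 0.1052]
eef_rot: [-3.142, 0.0, 0.814]
wrist_force: [0.1, -0.8, -0.9]
finger_gap: -0.0001
```

Request:
send_rows(
  targets=[
    {"gripper":0,"dp":[0,0.009,0],"twist":0},
    {"gripper":0,"dp":[0,0.018,0],"twist":0},
    {"gripper":0,"dp":[0,0.027,0],"twist":0},
    {"gripper":0,"dp":[0,0.034,0],"twist":0},
    {"gripper":0,"dp":[0,0.04,0],"twist":0},
  ],
)

```text
t: 8.93
tool_pos: [0.5765, 0.237, 0.1053]
eef_rot: [-3.142, 0.0, 0.814]
wrist_force: [0.1, 0.3, -0.1]
finger_gap: 0.0001
```

```bash
python3 - <<'E'
from fit import *
s=snap('side','side5.png')[:,:,::-1]
print(bot.observe()['tool_pos'])
cv2.imwrite('pics/c5.png',cv2.resize(s[120:228,156:300],(576,432),interpolation=cv2.INTER_CUBIC))
E
```

```text
[0.5769189  0.23656785 0.10527826]
```

View pics/c5.png

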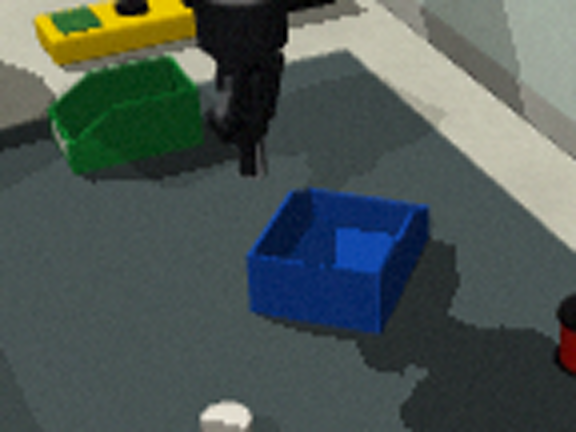

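Blue has landed on its base. I'll lift clear and run the final check.

Request:
send_rows(
  targets=[
    {"gripper":0,"dp":[0,0,-0.04],"twist":0},
    {"gripper":0,"dp":[0,0,-0.09],"twist":0},
    {"gripper":0,"dp":[0,-0.04,-0.13],"twist":0},
    {"gripper":0,"dp":[0,-0.09,-0.13],"twist":0},
    {"gripper":0,"dp":[0,-0.11,-0.13],"twist":0},
  ],
)

```text
t: 9.6
tool_pos: [0.4946, 0.3144, 0.2358]
eef_rot: [3.142, -0.001, 0.816]
wrist_force: [1.1, -0.5, 0.5]
finger_gap: 0.0001
```

```bash
python3 - <<'E'
from fit import *
t=snap('top','top6.png')[:,:,::-1]; s=snap('side','side6.png')[:,:,::-1]
cv2.imwrite('pics/c6.png',np.hstack([cv2.resize(t,(400,300)),cv2.resize(s,(400,300))]))
# lying models, about the pivot edge (p = pivot x,y,yaw)
L=[(z,y,.0375-x) for x,y,z in O]; Lb=[(z,y,.03-x) for x,y,z in B]
for n,P,o,a,h in(('orange_bin',L,[.566,-.2786],-.319,.0375),('blue_bin',Lb,[.5788,.2622],-.757,.03)):
    p0=[o[0]+h*np.cos(a),o[1]+h*np.sin(a),a]; Ms={}
    for c in('top','side'):
        q=proj(c,[p0[0]+.07*np.cos(a),p0[1]+.07*np.sin(a),.01]).astype(int)
        try: Ms[c]=mask(c,n,q)
        except IndexError: print(n,c,'no mask')
    print(n,'pivot before',np.round(p0,3),'after',fit(P,Ms,p0))
E
```

```text
orange_bin pivot before [ 0.602 -0.29  -0.319] after (array([ 0.6029515 , -0.29087343, -0.3368292 ]), {'top': np.float64(0.057), 'side': np.float64(0.063)})
blue_bin pivot before [ 0.601  0.242 -0.757] after (array([ 0.60115048,  0.24095983, -0.75695631]), {'top': np.float64(0.062), 'side': np.float64(0.054)})
```

View pics/c6.png

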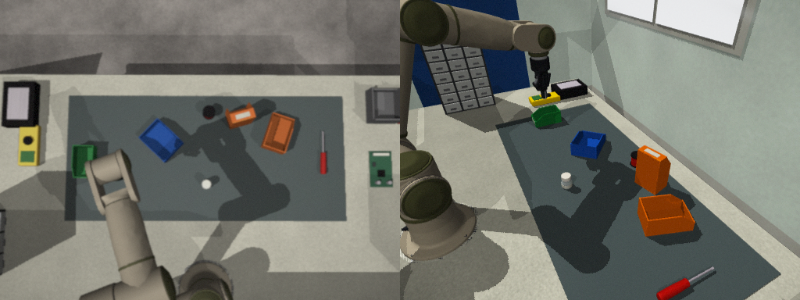

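Both bins are mouth up, with their pivots within about 1 mm of where they were. The other things look unmoved and the arm is clear.

```bash
python3 -c "
from station import bot
print(bot.job_done())"
```

```text
the job is handed in; nothing more can be done
None
```

I tipped the orange bin nearest the base first, then the blue one. I pushed each over its pivot edge with closed fingertips and did not grasp, lift or slide either. I handed the job in about 10 s into the 51 s allowed, with the arm clear of everything.

- **Bins:** the last pictures show both on their bases, mouth up. Fitted to both cameras, the pivot edges came out within about 1 mm of where they started, and the yaw within about 1°.
- **Bystanders:** the look-alike orange bin, green bin, spool, jar and screwdriver look unmoved. I judged that by eye and did not measure it.
- **Forces:** the wrist force read under 2 N at the end of every move; it is not reported during a move.

One early measuring script stopped on a calibration call error. I stored the calibration and reran it for the blue bin. The orange pose had already come out by then, though its side-only cross-check was never run. No final check failed or disagreed.

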